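# Close up the tray column

### The job

Push the loose tray of blue bottles along the table into line with the column of blue-bottle trays and up against it, so that it stands flush and square against the near end of that column with its sides in line. Push only on the outside of the tray's cardboard walls with your fingers: do not pinch, lift or tip the tray or its bottles. Leave both columns where they stand, and do not disturb the stray bottle or the tape roll.

Things in the scene. Friction and masses are not known exactly. Their poses are not given: they have to be found in the camera images.
- tray: the loose tray to push: open square cardboard tray, 113 x 113 mm outside, walls 4 mm thick, 40 mm high, holding nine loose blue bottles with silver caps (tops 62 mm above the table). About 0.7 kg (a third more or less); slides on the table when pushed with 2 to 7 N, stops when the push stops. Origin: centre of its underside; z up, x and y square to its walls, x roughly away from the robot.
- blue_column: the column the tray belongs to: two full trays of blue bottles with silver caps in a row, one body, 227 (x) x 113 mm (y), walls 40 mm high, bottle tops 62 mm, 1.5 kg, loose on the table. Origin: centre of the NEARER tray's underside; x runs along the column away from the robot: near end face at x = -56.5 mm, sides at y = +-56.5. The tray is home with its origin at x = -113 mm, y = 0 here.
- amber_column: the neighbouring column, of the same make, sizes, origin and axes, but with amber bottles with black caps; it stands side by side with the blue column (2 mm apart), to its left or to its right.
- stray_bottle: a stray amber bottle with a black cap standing on the table beside the work, 33 mm across, 58 mm tall; not to be disturbed. Origin: centre of its underside.
- tape_roll: a roll of brown packing tape lying flat beside the work, 96 mm across, 48 mm high; not to be disturbed. Origin: centre of its underside.
- bottle1: one of the nine blue bottles loose in the tray (33 mm across, 58 mm tall, about 70 g), placed at x -34, y 34 mm in the tray's frame, with 1 to 2 mm of play. Origin: centre of its underside, 4 mm above the table.
- bottle2: one of the nine blue bottles loose in the tray (33 mm across, 58 mm tall, about 70 g), placed at x -34, y 0 mm in the tray's frame, with 1 to 2 mm of play. Origin: centre of its underside, 4 mm above the table.
- bottle3: one of the nine blue bottles loose in the tray (33 mm across, 58 mm tall, about 70 g), placed at x -34, y -34 mm in the tray's frame, with 1 to 2 mm of play. Origin: centre of its underside, 4 mm above the table.
- bottle4: one of the nine blue bottles loose in the tray (33 mm across, 58 mm tall, about 70 g), placed at x 0, y 34 mm in the tray's frame, with 1 to 2 mm of play. Origin: centre of its underside, 4 mm above the table.
- bottle5: one of the nine blue bottles loose in the tray (33 mm across, 58 mm tall, about 70 g), placed at x 0, y 0 mm in the tray's frame, with 1 to 2 mm of play. Origin: centre of its underside, 4 mm above the table.
- bottle6: one of the nine blue bottles loose in the tray (33 mm across, 58 mm tall, about 70 g), placed at x 0, y -34 mm in the tray's frame, with 1 to 2 mm of play. Origin: centre of its underside, 4 mm above the table.
- bottle7: one of the nine blue bottles loose in the tray (33 mm across, 58 mm tall, about 70 g), placed at x 34, y 34 mm in the tray's frame, with 1 to 2 mm of play. Origin: centre of its underside, 4 mm above the table.
- bottle8: one of the nine blue bottles loose in the tray (33 mm across, 58 mm tall, about 70 g), placed at x 34, y 0 mm in the tray's frame, with 1 to 2 mm of play. Origin: centre of its underside, 4 mm above the table.
- bottle9: one of the nine blue bottles loose in the tray (33 mm across, 58 mm tall, about 70 g), placed at x 34, y -34 mm in the tray's frame, with 1 to 2 mm of play. Origin: centre of its underside, 4 mm above the table.
There are look-alikes about, which are no part of the job. What is shaped like the bottle6 but green or yellow is not meant.

How it is judged:
At the end, for the whole second after the job is handed in: Tray flat against the near end of the blue column (gap under 5 mm), within 8 mm of its centre line, square within 0.05 rad; its nine bottles upright inside; columns within 12 mm and stray bottle and tape roll within 10 mm of where they stood; all at rest (x of tray in the frame of blue_column between -0.118 and -0.11 m and y of tray in the frame of blue_column between -0.008 and 0.008 m and angle between the x axis of tray and the x axis of blue_column, either way round below 0.05 rad and height (world z) of tray below 0.004 m and angle between tray's own z axis and vertical below 0.03 rad and distance of each of blue_column, amber_column from where it was at the start of the episode below 0.012 m and distance of each of stray_bottle, tape_roll from where it was at the start of the episode below 0.01 m and angle between stray_bottle's own z axis and vertical below 0.1 rad and linear speed of each of tray, blue_column, amber_column below 0.01 m/s and angle between each of bottle1, bottle2, bottle3, bottle4, bottle5, bottle6, bottle7, bottle8, bottle9's own z axis and vertical below 0.15 rad and z of each of bottle1, bottle2, bottle3, bottle4, bottle5, bottle6, bottle7, bottle8, bottle9 in the frame of tray below 0.01 m); the robot touches nothing.
It fails at once if the tray is lifted or tipped (height (world z) of tray above 0.008 m or angle between tray's own z axis and vertical above 0.1 rad).
It fails at once if a bottle is lifted out of the tray or tipped (z of any of bottle1, bottle2, bottle3, bottle4, bottle5, bottle6, bottle7, bottle8, bottle9 in the frame of tray above 0.015 m or angle between any of bottle1, bottle2, bottle3, bottle4, bottle5, bottle6, bottle7, bottle8, bottle9's own z axis and vertical above 0.3 rad).
It fails at once if the fingers reach into the tray or take hold of its wall or a bottle, instead of pushing from outside (x of the grasp point in the frame of tray between -0.0575 and 0.0575 m and y of the grasp point in the frame of tray between -0.0575 and 0.0575 m and z of the grasp point in the frame of tray below 0.066 m).
It fails at once if a column is shoved out of its place (more than 12 mm) (distance of any of blue_column, amber_column from where it was at the start of the episode above 0.012 m).
It fails at once if the stray bottle or the tape roll is disturbed (moved more than 10 mm, or tipped) (distance of any of stray_bottle, tape_roll from where it was at the start of the episode above 0.01 m or angle between stray_bottle's own z axis and vertical above 0.2 rad).
It also fails if it takes over 42 s, if anything falls off the work surface, if the arm or the gripper's body presses on something with over 40 N, if the wrist force passes 120 N, or if a joint passes its speed limit or range.

### The arm

A 6-joint arm with a two-finger parallel gripper is mounted at the origin on the work surface. World frame = base frame: x ahead of the robot, y to its left, z up, the work surface at z = 0. Lengths are in m, angles in rad, forces in N, time in s.
With the tool pointing down it reaches from about 0.375 to 0.975 m from the base axis. Payload 3.8 kg.
Tool frame: the origin (TCP) lies midway between the tips of the shut fingers; the grasp point (between the pads) lies 19 mm behind it; x points along the fingers, y is the direction in which the jaws open and shut, and the axes are right-handed (so a half turn about x gives the same grasp; the last joint's range is limited). The gripper opens to 88 mm and grips with 3 to 60 N. Pads are 18 mm wide; open, the fingers measure 123 mm over their backs; the gripper's body (75 mm by 187 mm) begins 45 mm behind the grasp point.
Start: joints at [-1.308, 0.264, 1.604, -0, 1.274, -0.037], TCP at [0.199, -0.645, 0.215] pointing down, gripper open.
Joint ranges: [-2.63, 2.63], [-0.94, 2.18], [0.31, 2.57], [-1.31, 4.45], [0, 2.66], [-2.55, 2.55]. Speed limits (rad/s): [2.57, 2.57, 3.14, 3.14, 3.14, 3.14].

### API

Orientations are given as a rotation vector (axis times angle).
In Python, from cell import manip, inverse_kinematics, cams, order gives the robot as it stands. Calls block until the motion is done:
- manip.move_pose(position, orientation): joint-space move of the TCP to a pose.
- manip.move_linear(position, rate=0.15, rot=None): straight line of the TCP; rot=None keeps the orientation; rate is the mean speed in m/s.
- manip.set_joints(angles): joint-space move.
- manip.set_gripper(opening, force=None): finger opening in m; force is the grip in N (None keeps the last); returns when the fingers have stopped.
- manip.dwell(seconds).
- inverse_kinematics(position, orientation): joint angles nearest the present ones, or None.
- manip.state(): the state.
- cams.capture(name): name is "scene" or "top"; returns a dict with "image" (480x640x3 uint8, blue, green, red), "z_map" (480x640 float32, m along the optical axis (not along the pixel's ray), 0 where there is no reading), "intrinsics" (3x3 intrinsics, pixels), "position" and "orientation" of the camera in the world. Camera axes: x right, y down, z forward; pixel columns grow to the right and rows downward; lengths in m; the calibration is good to about 2 mm. A picture is of the moment at which its call begins.
A pose or a line that the arm cannot do raises manip.IKError and nothing moves.
- order.close_job(): hands the job in, once; it reports no verdict.
The state is a dict: "clock": time; "joint_pos": joint angles; "joint_velocities": joint speeds; "tau": joint torques, N m; "tool_pos": TCP position; "tcp_rot": TCP orientation; "contact_force": force on the tool from outside, world axes, zero at the start; "moment": the same for the moment, N m; "gripper_width": finger opening in m.
Only numpy, scipy, OpenCV 4.12 (cv2) and the standard library are available. Lean on these libraries where they do the work, as an engineer would, in place of code of your own. Each camera call takes 0.05 s, during which the arm holds its last target.

## Working session

There is one attempt and no reset: what is moved stays moved. The work goes in short steps, each a Python script; the robot and the scene stay as the last script left them, time stands still between calls to the robot, and variables do not carry over. Pictures are saved under pics/ and viewed, and the job is handed in when it is done.

```bash
mkdir -p pics; ls; cat > h.py <<'E'
import numpy as np, cv2
from scipy.spatial.transform import Rotation as R
from cell import manip, inverse_kinematics, cams, order
def Rm(o):
    o=np.array(o,float)
    return o if o.shape==(3,3) else (R.from_quat(o).as_matrix() if o.size==4 else R.from_rotvec(o).as_matrix())
def cap(n):
    c=cams.capture(n); c['R']=Rm(c['orientation']); return c
def px2w(c,u,v,z):
    K=np.array(c['intrinsics']); d=c['R']@np.linalg.inv(K)@[u,v,1]; p=np.array(c['position'])
    return p+d*(z-p[2])/d[2]
def cloud(c):
    K=np.array(c['intrinsics']); v,u=np.mgrid[0:480,0:640]; Z=c['z_map']
    P=np.stack([(u-K[0,2])/K[0,0]*Z,(v-K[1,2])/K[1,1]*Z,Z],-1)
    return P@c['R'].T+np.array(c['position'])
E
python3 - <<'E'
from h import *
for n in('scene','top'):
    c=cap(n); cv2.imwrite(f'pics/{n}0.png',c['image']); print(n,c['position'],c['orientation'],c['intrinsics'])
    np.savez(f'{n}0.npz',**{k:np.array(v) for k,v in c.items()})
s=manip.state(); print(s['clock'],s['tool_pos'],s['tcp_rot'],s['contact_force'])
E
```

```text
pics
scene [ 0.8804143  -0.47862062  0.69057581] [-2.33438635 -0.61105405  0.25850209] [[487.59627054   0.         318.87298956]
 [  0.         487.59627054 238.73515656]
 [  0.           0.           1.        ]]
top [0.43550409 0.00912558 0.88819523] [-2.13573747  2.12842974 -0.12270948] [[455.42959462   0.         319.04110967]
 [  0.         455.42959462 243.04080415]
 [  0.           0.           1.        ]]
0.1 [ 0.19915617 -0.64425479  0.21393479] [ 2.06067339  0.3132867  -2.06119149] [ 0.59675689 -0.35922799  0.32483553]
```

View pics/scene0.png

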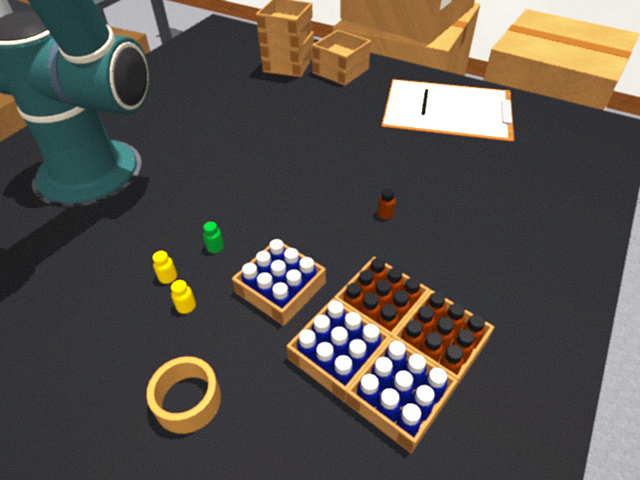

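View pics/top0.png

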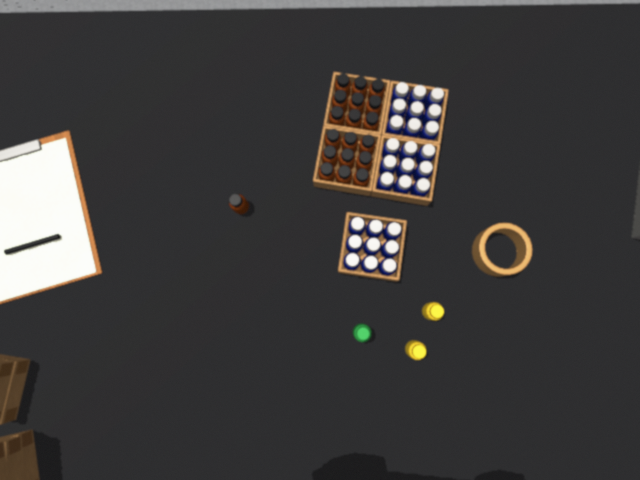

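The scene picture shows the loose blue tray (about 280,278), the blue column (375,375) and the amber column to its left. The stray amber bottle is at (387,205), the tape roll at (185,393), and green/yellow bottles at (213,237), (164,267) and (182,297). Next I'll crop in and measure.

```bash
python3 - <<'E'
from h import *
d=np.load('top0.npz'); c={k:d[k] for k in d}
im=c['image']; crop=im[60:300,300:550]; cv2.imwrite('pics/crop0.png',cv2.resize(crop,None,fx=2.4,fy=2.4,interpolation=cv2.INTER_CUBIC)[:600])
for nm in('top0','scene0'):
    d=np.load(nm+'.npz'); c={k:d[k] for k in d}
    W=cloud(c); im=c['image']; hsv=cv2.cvtColor(im,cv2.COLOR_BGR2HSV)
    ok=c['z_map']>0
    print(nm,'table z',np.median(W[...,2][ok&(abs(W[...,2])<.02)]))
    # raised comps
    m=(ok&(W[...,2]>.02)&(W[...,2]<.1)&(W[...,0]>.2)&(abs(W[...,1])<.4)).astype(np.uint8)
    n,l,st,_=cv2.connectedComponentsWithStats(m)
    for i in range(1,n):
        if st[i,4]<40: continue
        p=W[l==i]; r=cv2.minAreaRect(p[:,:2].astype(np.float32)*1000)
        print(st[i],np.round(r[0]),np.round(r[1]),round(r[2],2),'zmax',p[:,2].max().round(3))
E
```

```text
top0 table z 0.00017221177808579569
[  314    73   135   131 12213] [772. -85.] [229. 230.] 80.05 zmax 0.068
[229 194  19  19 271] [637. 192.] [28. 32.] 32.46 zmax 0.062
[ 339  213   68   68 3064] [554. -65.] [113. 114.] 81.58 zmax 0.067
[ 475  224   57   52 1269] [ 548. -308.] [95. 94.] 89.1 zmax 0.053
[424 303  20  18 278] [ 433. -176.] [29. 31.] 88.85 zmax 0.062
[354 324  18  19 258] [393. -45.] [32. 31.] 45.17 zmax 0.062
[407 341  20  19 290] [ 363. -143.] [30. 32.] 70.75 zmax 0.062
scene0 table z 9.19505780452301e-05
[378 189  17  24 325] [640. 190.] [31. 27.] 34.37 zmax 0.061
[203 222  19  26 367] [395. -47.] [31. 29.] 86.41 zmax 0.061
[ 232  239   93   80 4098] [554. -66.] [115. 115.] 81.6 zmax 0.065
[153 251  21  27 418] [ 365. -146.] [29. 29.] 10.42 zmax 0.06
[  286   257   208   191 20197] [771. -84.] [232. 228.] 80.01 zmax 0.066
[171 280  22  28 454] [ 435. -180.] [32. 28.] 32.34 zmax 0.061
[ 146  356   72   73 2397] [ 549. -309.] [95. 96.] 61.83 zmax 0.051
```

View pics/crop0.png

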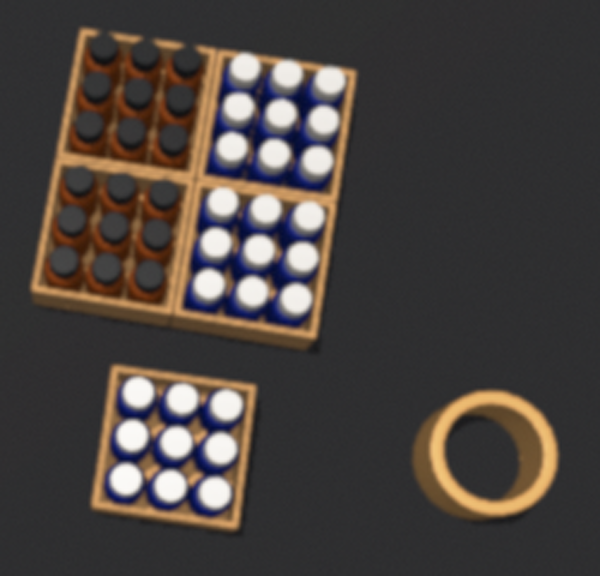

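Both cameras agree. The column pair is centred at (772,-85) mm with yaw about -10°, and the tray is at (554,-65.5) with yaw about -8.4°. Sizes match at 229x230 and 113x114 mm. The candidates are:
- **Loose blue tray:** top view (373,246).
- **Blue column:** (410,140). It's part of the target, so not this one.
- **Amber column:** (350,130), not this one.
- **Green and yellow bottles:** not meant.

The crop confirms the loose tray, with silver caps over blue. In the blue column's frame it sits at about (-161,+39) mm. I'll push it sideways by 39 mm first, then forward by 48 mm.

```bash
cat >> h.py <<'E'
yaw=np.deg2rad(-9.97); U=np.array([np.cos(yaw),np.sin(yaw),0]); V=np.array([-np.sin(yaw),np.cos(yaw),0])
O=np.array([.7715,-.0845,0])-.0575*V-.057*U
def B(x,y,z): return O+x*U+y*V+np.array([0,0,z])
def inB(p): d=np.array(p)-O; return np.round([d@U*1000,d@V*1000,p[2]*1000],1)
def down(j):
    x=np.array([0,0,-1.]); return R.from_matrix(np.stack([x,j,np.cross(x,j)],1)).as_rotvec()
def rots(j,p):
    best=None
    q0=np.array(manip.state()['joint_pos'])
    for s in(1,-1):
        r=down(s*j); q=inverse_kinematics(p,r)
        if q is not None:
            e=np.abs(np.array(q)-q0).max()
            if best is None or e<best[0]: best=(e,r,q)
    return best
def st(t=''):
    s=manip.state(); print(t,round(s['clock'],2),inB(s['tool_pos']),np.round(np.array(s['contact_force'])@np.stack([U,V,[0,0,1]],1),1))
def look(nm,exclude=None):
    for n in('top','scene'):
        c=cap(n); cv2.imwrite(f'pics/{nm}_{n}.png',c['image']); W=cloud(c); ok=c['z_map']>0
        m=(ok&(W[...,2]>.02)&(W[...,2]<.072)&(W[...,0]>.2)&(abs(W[...,1])<.4)).astype(np.uint8)
        k,l,s,_=cv2.connectedComponentsWithStats(m)
        for i in range(1,k):
            if s[i,4]<1000: continue
            p=W[l==i]; r=cv2.minAreaRect(p[:,:2].astype(np.float32)*1000)
            print(n,np.round(r[0]),np.round(r[1]),round(r[2],2),inB([r[0][0]/1000,r[0][1]/1000,0]))
E
python3 - <<'E'
from h import *
print(inB([.554,-.0655,0]))
p=B(-.160,.039+.085,.12)
b=rots(U,p); print(p,b)
st()
manip.set_gripper(.06)
st()
manip.move_pose(p,b[1]); st('above')
manip.move_linear(B(-.160,.124,.014),rate=.15); st('down')
look('a')
E
```

```text
[-160.5   38.6    0. ]
[0.56929033 0.01856551 0.12      ] (np.float64(1.2967772490406722), array([ 1.33622576,  1.1218228 , -1.33622576]), array([-0.01112925,  0.14479276,  1.92981435,  0.        ,  1.06698554,
        0.16288008]))
 0.1 [-409.8 -592.9  213.9] [ 0.6 -0.3  0.3]
 0.68 [-409.5 -593.5  215.2] [-0.1 -0.2 -1. ]
above 3.38 [-159.6  123.2  120.2] [ 0.5  0.  -0.2]
down 4.24 [-159.2  124.    14.7] [-1.  -0.5  0.7]
top [772. -85.] [229. 230.] 80.18 [57.7 57.1  0. ]
top [ 548. -308.] [94. 94.] 89.28 [-124.8 -201.     0. ]
scene [554. -65.] [115. 115.] 81.45 [-160.4   38.9    0. ]
scene [771. -84.] [231. 229.] 80.01 [56.2 57.5  0. ]
scene [ 549. -309.] [95. 95.] 85.68 [-123.4 -201.9    0. ]
```

View pics/a_scene.png

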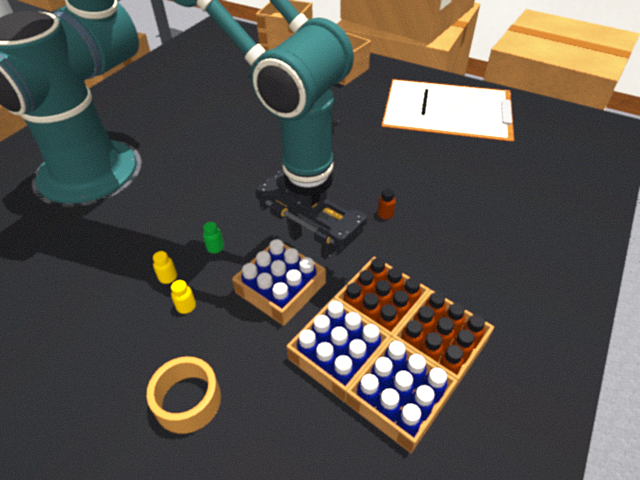

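The gripper is down beside the tray's left wall (310,225), and nothing has been disturbed. Next I'll push sideways, stopping just short and then checking.

```bash
python3 - <<'E'
from h import *
manip.move_linear(B(-.160,.108,.014),rate=.06); st()
for y in (.100,.092,.084,.076,.070):
    manip.move_linear(B(-.160,y,.014),rate=.04); st()
look('b')
E
```

```text
4.76 [-159.7  107.5   14.4] [0.5 0.2 1. ]
 5.11 [-159.8   99.8   14.1] [-0.6  3.1  0.7]
 5.46 [-160.    91.8   14.1] [0.2 2.6 1.6]
 5.81 [-160.    83.8   14. ] [0.  1.9 0.9]
 6.16 [-160.    75.8   14. ] [-0.2  2.7  1.4]
 6.46 [-160.    69.8   14. ] [0.9 1.4 1.5]
top [773. -85.] [228. 229.] 80.02 [58.2 57.   0. ]
top [ 548. -308.] [94. 95.] 0.4 [-124.6 -201.5    0. ]
top [ 529. -100.] [76. 81.] 81.17 [-1.788e+02 -1.000e-01  0.000e+00]
scene [548. -92.] [135. 116.] 80.02 [-162.2   11.7    0. ]
scene [771. -84.] [231. 228.] 80.04 [56.4 57.6  0. ]
scene [ 549. -309.] [95. 96.] 84.75 [-123.5 -202.     0. ]
```

```bash
python3 - <<'E'
from h import *
manip.move_linear(B(-.160,.0675,.014),rate=.04); st()
manip.move_linear(B(-.160,.095,.014),rate=.15); st()
look('c')
E
```

```text
6.81 [-160.    67.5   14. ] [0.2 3.8 0.9]
 7.14 [-160.3   94.9   13.7] [-0.1  0.9  0.8]
top [772. -85.] [228. 229.] 79.81 [57.8 57.1  0. ]
top [ 548. -308.] [95. 95.] 83.91 [-124.5 -201.3    0. ]
scene [ 546. -103.] [115. 116.] 79.96 [-1.62e+02  1.00e-01  0.00e+00]
scene [771. -84.] [231. 229.] 79.81 [56.5 57.7  0. ]
scene [ 549. -309.] [95. 96.] 37.92 [-123.3 -201.9    0. ]
```

View pics/c_scene.png

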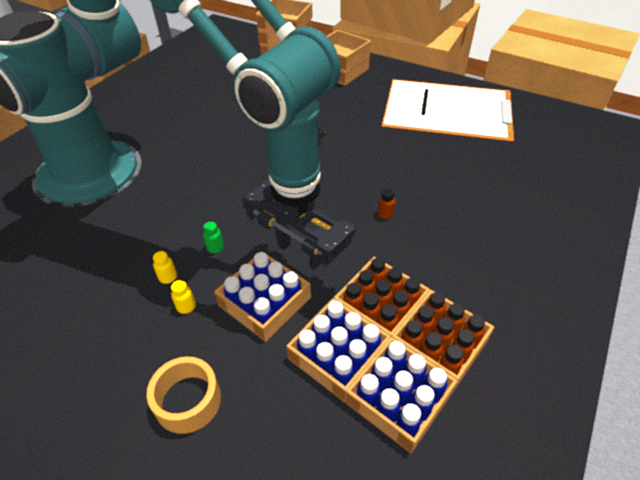

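The tray is now at (-162, 0) mm and square, with its bottles upright. Next I'll move round to the near side.

```bash
python3 - <<'E'
from h import *
manip.move_linear(B(-.160,.095,.13),rate=.2)
p=B(-.252,.0,.13); b=rots(V,p); print(b)
manip.move_pose(p,b[1]); st('above')
manip.move_linear(B(-.252,0,.014),rate=.15); st('down')
manip.move_linear(B(-.236,0,.014),rate=.06); st()
for x in (-.228,-.220,-.212,-.204,-.196,-.190):
    manip.move_linear(B(x,0,.014),rate=.04); st()
look('d')
E
```

```text
(np.float64(1.3898444208033507), array([-2.13044341,  0.18582764,  2.13044341]), array([-2.42885872e-01, -6.53650935e-02,  2.12842562e+00, -4.44089210e-16,
        1.07853213e+00,  1.50191978e+00]))
above 9.23 [-2.524e+02  1.000e-01  1.292e+02] [-0.9 -0.  -0.3]
down 10.16 [-251.2    0.    14.6] [-0.   0.1 -0.4]
 10.57 [-2.351e+02 -1.000e-01  1.450e+01] [ 0.   0.8 -0.6]
 10.93 [-227.8   -0.    13.9] [-0.3  0.1  0.9]
 11.28 [-221.     0.    13.6] [-2.4  0.7  0.4]
 11.62 [-212.     0.    13.8] [-1.5 -0.7 -1.7]
 11.97 [-203.7   -0.    14. ] [-0.1  0.2 -1.4]
 12.32 [-195.6   -0.    14. ] [-1.2 -0.1 -0.3]
 12.62 [-189.8    0.    14. ] [-2.8  0.7  0.7]
top [772. -85.] [229. 230.] 80.14 [58.1 56.9  0. ]
scene [701. -72.] [232. 371.] 79.91 [-15.1  58.    0. ]
scene [ 549. -309.] [95. 96.] 82.35 [-123.5 -202.     0. ]
```

View pics/d_scene.png

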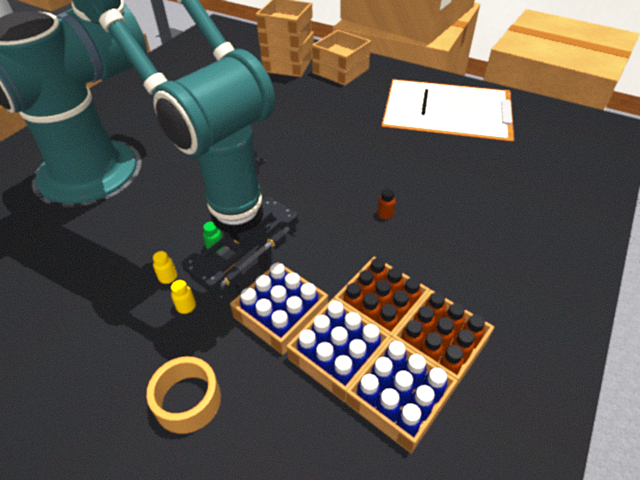

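The gap is now about 10 mm and closing square, with nothing else moved. I'll approach in small steps and watch the force.

```bash
python3 - <<'E'
from h import *
for x in (-.187,-.185,-.183,-.182,-.181,-.180,-.179,-.178,-.177):
    manip.move_linear(B(x,0,.014),rate=.03)
    f=[]
    for _ in range(4):
        manip.dwell(.04); f.append(-np.array(manip.state()['contact_force'])@U)
    f=np.mean(f); print(round(f,2)); st()
    if f>6: print('contact'); break
look('e')
E
```

```text
3.77
 13.14 [-187.2    0.    13.9] [-3.7  0.   0.9]
3.12
 13.56 [-185.    -0.    13.9] [-3.6  0.6  0. ]
2.7
 13.97 [-182.8    0.    14. ] [-2.9  0.1 -0.5]
3.64
 14.39 [-182.    0.   14.] [-3.5 -0.7 -1. ]
3.26
 14.81 [-180.9   -0.    14. ] [-2.8  0.6 -1.2]
2.9
 15.22 [-179.9   -0.    14. ] [-3.3  0.9 -1.5]
3.14
 15.64 [-179.   -0.   14.] [-3.5 -0.7 -1.3]
5.83
 16.06 [-178.9    0.    13.9] [-5.4  0.5  1.4]
8.19
 16.48 [-178.9    0.    13.8] [-7.6 -0.2  3.4]
contact
top [737. -79.] [228. 301.] 79.95 [22.1 57.1  0. ]
scene [706. -73.] [231. 360.] 80.08 [-9.5 57.8  0. ]
scene [ 549. -309.] [95. 95.] 65.73 [-123.4 -201.7    0. ]
```

The tool stalled at -178.9 mm while the force rose to 8 N, so the tray is seated against the column. I'll back off, clear the area and inspect.

```bash
python3 - <<'E'
from h import *
manip.move_linear(B(-.215,0,.014),rate=.1)
manip.move_linear(B(-.215,0,.2),rate=.2)
b=rots(V,[.3,-.3,.3])
try: manip.move_pose([.3,-.3,.3],b[1])
except Exception as e: print(e)
st()
look('f')
for n in('top',):
    c=cap(n); cv2.imwrite('pics/f_crop.png',cv2.resize(c['image'][60:290,290:480],None,fx=2.6,fy=2.6,interpolation=cv2.INTER_CUBIC))
    W=cloud(c); m=(c['z_map']>0)&(abs(W[...,2]-.04)<.006)
    P=W[m]; d=P-O; x=d@U*1000; y=d@V*1000
    # tray walls vs column sides
    for a,bb,nm in((-165,-60,'tray'),(-52,160,'col')):
        for k in np.linspace(a,bb,5)[:-1]:
            w=(bb-a)/4; q=y[(x>k)&(x<k+w)&(y<-45)&(y>-70)]; print(nm,round(k),len(q),'right edge',np.percentile(q,[3,50]).round(1) if len(q) else '')
    q=x[(y>-50)&(y<50)&(x<-150)]; print('near edge',np.percentile(q,[3,50]))
E
```

```text
19.34 [-369.9 -235.8  299.1] [ 0.1  0.2 -0. ]
top [717. -76.] [229. 342.] 79.99 [ 1.5 56.9  0. ]
top [ 548. -308.] [95. 94.] 88.91 [-124.6 -201.3    0. ]
scene [715. -74.] [231. 342.] 80.08 [-0.4 57.9  0. ]
scene [ 549. -309.] [95. 96.] 61.41 [-123.6 -202.     0. ]
tray -165 44 right edge [-56.9 -53.8]
tray -139 45 right edge [-57. -54.]
tray -112 41 right edge [-56.9 -54.3]
tray -86 44 right edge [-56.6 -54. ]
col -52 89 right edge [-56.6 -53.7]
col 1 85 right edge [-56.6 -53.8]
col 54 89 right edge [-56.4 -53.1]
col 107 83 right edge [-56.5 -53.8]
near edge [-335.08737496 -167.20024386]
```

View pics/f_crop.png

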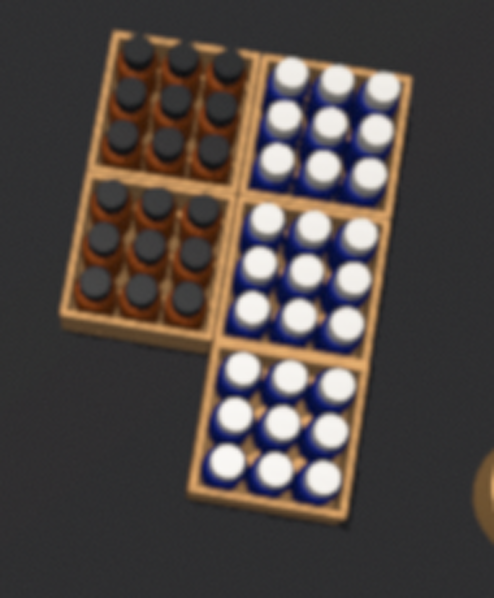

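View pics/f_scene.png

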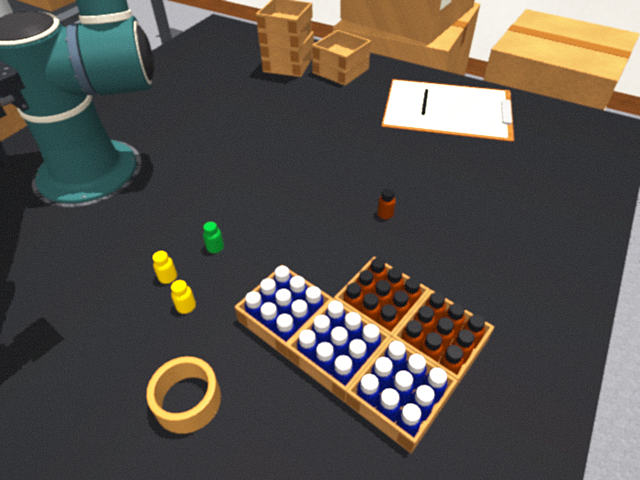

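The tray is flush (joint between trays at crop (290,355)), square and in line. The combined length is 342 mm against 340 mm ideal, with the same +1–2 mm bias as the earlier measurements. Handing in.

```bash
python3 -c "
from h import *
order.close_job(); st()"
```

```text
the job is handed in; nothing more can be done
the job is handed in; nothing more can be done
```

The loose blue tray now stands flush, square and in line against the near end of the blue column, and I've handed the job in. I pushed it about 39 mm sideways with two spread fingers on its left wall. Then I pushed it about 48 mm forward on its near wall until it met the column, where the force rose from 3 to 8 N.

Last checks, at about 19.4 s of the 42 s allowed:
- **Gap:** tray and column together measure 342 mm against 340 mm ideal. Every size read 1–2 mm large, so the gap is about 0–1 mm.
- **Alignment:** the right sides of tray and column agree within about 0.5 mm. The tray last measured on its own, before the forward push, was within 0.1° of the column's direction.
- **Everything else:** both columns and the tape roll measured where they started, within about 1 mm. The stray bottle looked unmoved in the pictures, and all nine bottles looked upright.
- **Failed check:** one automatic reading of the tray's near edge (-335 mm) was wrong because the yellow and green bottles got into the sample, so I ignored it. The other checks agreed.

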